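Load a battery pack into the power unit

TASK

Load the standing battery pack into the power unit on the bench: slide it until its foot is square against the edge of the unit's loading sill, then push slowly against it high up so that it tips over that edge and lies on its side on the sill, top towards the bay. Then slide it into the bay until it stops against the contact block inside, press it firmly home there for about half a second without forcing it, and let go. Leave the gas bottle, the gas detector and the pocket meter as they are.

Things in the scene. Friction and masses are not known exactly. Their poses are not given: they have to be found in the camera images.
- pack: Battery pack: blue box, dark grey top, standing on the bench. 90 mm along its x, 95 along y (too wide to grip), 110 tall along z; 0.64 to 0.86 kg, foot-heavy (centre of mass 44 mm up). Origin: centre of its underside. Its +x face (white and green panel) looks towards the sill within 15 degrees and is to end up underneath. Sliding it takes 2.5 to 5 N of push, tipping it at the top up to about 6 N.
- pack_top (a point): Centre of the pack's top face, 110 mm above its origin, with two flush brass contact strips; it goes into the bay first. Tipped over the sill's edge, the pack passes its balance point at roughly 53 to 60 degrees and then drops onto the sill by itself.
- power_unit: Fixed white power unit. Origin: on the bench, at the middle of the front edge of its loading sill; +x runs level from there into the bay, z up. Sill: plate 104 mm wide, top 10 mm above the bench, from x = 0 (its 10 mm high edge is the stop for the pack's foot) to the bay mouth at x = 125 mm and on as the bay's floor. Housing: x = 125 to 360, y = -110 to 110 mm, 118 mm tall.
- bay_mouth (a point): Middle of the bay's mouth, on the sill's top (x = 125, z = 10 mm of the power unit); axes as the power unit's. The bay is 104 mm wide, 98 mm high, level with the sill. Grey guide cheeks, 45 mm high, stand beside the sill from 40 mm before the mouth up to it and narrow from 131 mm apart to the bay's width.
- bay_inside (a point): Point on the bay's floor, 66 mm behind the mouth. A rigid contact block closes the bay somewhere from 58 to 74 mm behind the mouth, differing from unit to unit and hardly visible: find it by feel. Home, the pack's underside stands 36 to 52 mm out of the mouth. Press it home with 10 to 15 N; above 25 N its contacts are damaged.
- gas_bottle: Bystander: upright aluminium gas bottle with green band, brass valve and gauge; 74 mm diameter, 268 mm tall. Origin: centre of its underside. It stands near the pack, on the side away from the robot.
- gas_detector: Bystander: yellow handheld gas detector lying on the bench, 68 mm along x, 125 mm along y, 28 mm high. Origin: centre of its underside.
- pocket_meter: Bystander: white pocket meter, 56 by 140 by 22 mm, lying on top of the power unit. Origin: centre of its underside.
There are look-alikes about, which are no part of the job. Of the things like the pack, leave any that is turquoise; of the rest the smaller one is meant.

How it is judged:
On the way, in this order (a step that is already met when the one before it is completed fails the run):
1. the pack stands upright and square with its foot against the sill's edge (gap under 7 mm) (x of pack in the frame of power_unit above -0.052 m and y of pack in the frame of power_unit between -0.018 and 0.018 m and angle between pack's own z axis and vertical below 0.15 rad and angle between the x axis of pack and the x axis of power_unit, either way round below 0.12 rad), for 0.1 s.
2. the pack lies flat on its side on the sill, top towards the bay (angle between pack's own z axis and vertical above 1.5 rad and angle between pack's own x axis and vertical above 3 rad and angle between the z axis of pack and the x axis of power_unit, either way round below 0.2 rad and x of pack_top in the frame of power_unit above 0.07 m and x of pack in the frame of power_unit above -0.045 m and z of pack in the frame of power_unit below 0.06 m), for 0.2 s.
3. the pack is in the bay at the depth of the contact block and is pressed home, at rest, with at least 8 N for 0.3 s (x of pack in the frame of power_unit above 0.07 m and linear speed of pack below 0.008 m/s and contact force between any of the fingers, the arm and pack above 8 N), for 0.3 s.
At the end, for the whole second after the job is handed in: The pack lies flat on its side in the bay, its +x face down, top inwards, straight within 0.1 rad and within 8 mm of the bay's middle, pressed home against the contact block (underside at x = 70 to 92 mm of the power unit), at rest and released (x of pack in the frame of power_unit between 0.07 and 0.092 m and y of pack in the frame of power_unit between -0.008 and 0.008 m and z of pack in the frame of power_unit between 0.05 and 0.06 m and angle between pack's own x axis and vertical above 3.07 rad and angle between the z axis of pack and the x axis of power_unit, either way round below 0.1 rad and x of pack_top in the frame of power_unit above 0.17 m and linear speed of pack below 0.01 m/s); the robot touches nothing.
It fails at once if the robot pushes the pack with more than 25 N (contact force between any of the fingers, the arm and pack above 25 N).
It fails at once if the pack is knocked over instead of being tipped slowly (turning faster than 8 rad/s) (angular speed of pack above 8 rad/s).
It fails at once if the robot presses on the power unit with more than 25 N (contact force between any of the fingers, the arm and power_unit above 25 N).
It fails at once if a bystander is shifted by more than 20 mm or tipped (distance of any of gas_bottle, gas_detector, pocket_meter from where it was at the start of the episode above 0.02 m or angle between gas_bottle's own z axis and vertical above 0.3 rad).
It also fails if it takes over 58 s, if anything falls off the work surface, if the arm or the gripper's body presses on something with over 40 N, if the wrist force passes 120 N, or if a joint passes its speed limit or range.

ROBOT

A 6-joint arm with a two-finger parallel gripper is mounted at the origin on the work surface. World frame = base frame: x ahead of the robot, y to its left, z up, the work surface at z = 0. Lengths are in m, angles in rad, forces in N, time in s.
With the tool pointing down it reaches from about 0.15 to 0.775 m from the base axis. Payload 6.1 kg.
Tool frame: the origin (TCP) lies between the finger pads; the fingertips stand 25 mm ahead of it and the grasp point (between the pads) lies 6 mm ahead of it (r.nose_length is the distance from the TCP to the fingertips, in m); z points along the fingers, y is the line along which they close (so a half turn about z gives the same grasp; the last joint's range is limited). The gripper opens to 85 mm and grips with 20 to 120 N. Pads are 22 mm wide; open, the fingers measure 114 mm over their backs; the gripper's body (76 mm by 85 mm) begins 54 mm behind the grasp point. The pads swing forward as they close: fully open they stand 13 mm farther back than shut.
Start: joints at [1.112, 0.126, -0.04, 1.405, 0, 1.571], TCP at [0.232, 0.471, 0.256] pointing down, gripper open.
Joint ranges: [-2.72, 2.72], [-0.95, 1.95], [-1.27, 1.35], [-1.78, 2.02], [-1.46, 1.47], [-3.14, 3.14]. Speed limits (rad/s): [2.39, 2.39, 3.01, 3.14, 3.14, 3.14].

INTERFACE

Orientations are given as a 3x3 rotation matrix whose columns are the frame's x, y, z axes.
In Python, from plant import r gives the robot as it stands. The module is installed in compiled form; this text tells all that it offers.
- The arm moves only by the tool send_rows, never from a script. Its argument "plan" is a list that holds one entry, the list of rows, each a list of 5 numbers: the finger opening in cm, from 0 to 8.54, then the shift along the tool's x, y, z in cm, then the turn about the tool's z in degrees. A call has 1 to 20 rows; each row shifts and turns the commanded pose from where the row before left it, along the tool's axes as they then stand; what a row does not reach is not made up. A row lasts 1/10 s, in which the tool goes at most 50 mm and 8.59 degrees, less where a joint would pass 70% of its speed; a pose out of reach is approached as far as the arm can. A call with a gripper value outside its range is refused whole. The fingers move at their own pace and stop on an object; "force" is the grip in N (left out, the last holds). Time passes only in rows, so rows that do not move let the fingers close. It gives the time, the measured TCP pose, the force, the opening and the grip force at its end, in the units of the state.
- r.read_state(): the state, without advancing time (a new reading comes with each control period).
- r.capture(name): name is "scene" or "top"; returns a dict with "image" (420x560x3 uint8, red, green, blue), "mtx" (3x3 intrinsics, pixels), "D" ([k1, k2, p1, p2, k3] as OpenCV has them; the pictures are not rectified), "rvec" (rotation vector, rad) and "tvec" (3), from world to camera coordinates, as OpenCV has them. Camera axes: x right, y down, z forward; pixel columns grow to the right and rows downward; lengths in m; the calibration is good to about 2 mm. A picture is of the moment at which its call begins. There is no depth.
- r.sign_off(): hands the job in; it is judged then, once.
The state is a dict: "time_s": time; "joint_pos": joint angles; "qvel": joint speeds; "joint_torque": joint torques, N m; "ee_pos": TCP position; "ee_rot": TCP orientation; "ft_force": force on the tool from outside, world axes, zero at the start; "wrist_torque": the same for the moment, N m; "finger_gap": finger opening in m; "grasp_force": force on a finger pad.
Only numpy, scipy, OpenCV 4.12 (cv2) and the standard library are available. Lean on these libraries where they do the work, as an engineer would, in place of code of your own. Each camera call takes 0.05 s, during which the arm holds its last target. There are 200 camera calls.

## Working session

There is one attempt and no reset: what is moved stays moved. The work goes in short steps, Python scripts to look and compute and a tool call to move; the robot and the scene stay as the last step left them, time stands still between calls to the robot, and variables do not carry over. Pictures are saved under pics/ and viewed, at most 10 in all, crops included, and the job is handed in when it is done.

Besides the shell and the picture viewer there is one more tool, called after "Call:" as name(argument=value, ...) on one line, values as JSON. send_rows: Moves the arm, as the interface text tells. Its arguments: {"type":"object","properties":{"plan":{"type":"array"},"force":{"type":"number"}},"required":["plan"]}

```bash
mkdir -p pics; cat > h.py <<'E'
import numpy as np, cv2
from plant import r
def ray(c,uv):
    p=cv2.undistortPoints(np.array(uv,float).reshape(-1,1,2),c["mtx"],np.array(c["D"])).reshape(-1,2)
    R=cv2.Rodrigues(np.array(c["rvec"],float))[0]; t=np.array(c["tvec"],float).ravel()
    return -R.T@t, np.c_[p,np.ones(len(p))]@R
def onz(c,uv,z):
    o,d=ray(c,uv); return o+d*((z-o[2])/d[:,2])[:,None]
def proj(c,P):
    return cv2.projectPoints(np.array(P,float).reshape(-1,1,3),np.array(c["rvec"],float),np.array(c["tvec"],float),c["mtx"],np.array(c["D"]))[0].reshape(-1,2)
def save(c,n,box=None,k=1):
    im=c["image"][:,:,::-1]
    if box: im=im[box[1]:box[3],box[0]:box[2]]
    cv2.imwrite("pics/"+n,cv2.resize(im,None,fx=k,fy=k,interpolation=cv2.INTER_CUBIC))
E
python3 - <<'E'
from h import *
import pickle
cs={n:r.capture(n) for n in("scene","top")}
pickle.dump(cs,open("c0.pkl","wb"))
for n in cs: save(cs[n],n+"0.png",k=1.4); print(n,ray(cs[n],[[280,210]]))
s=r.read_state();print(s["time_s"],s["ee_pos"],s["ee_rot"],s["ft_force"],s["finger_gap"])
E
```

```text
scene (array([1.12371168, 0.03275636, 0.72083623]), array([[-0.64650396, -0.03436343, -0.76230893]]))
top (array([0.54145693, 0.00626033, 0.84487196]), array([[ 0.03421068, -0.00640734, -0.99944466]]))
0.1 [0.23237311 0.47040006 0.25559358] [[-8.96578737e-01  4.42883936e-01 -6.22139413e-04]
 [ 4.42884372e-01  8.96577776e-01 -1.31326149e-03]
 [-2.38260480e-05 -1.45297816e-03 -9.99998944e-01]] [0.73898462 0.09726032 0.33222924] 0.08541125571784552
```

View pics/scene0.png

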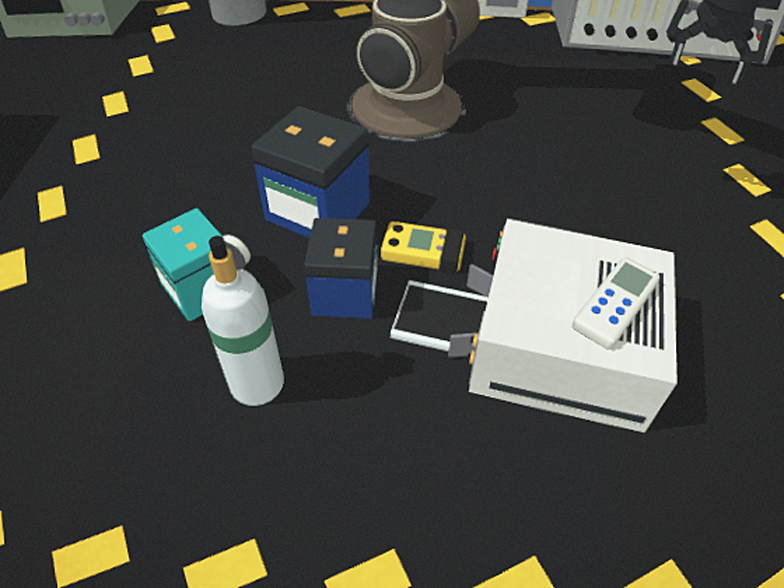

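View pics/top0.png

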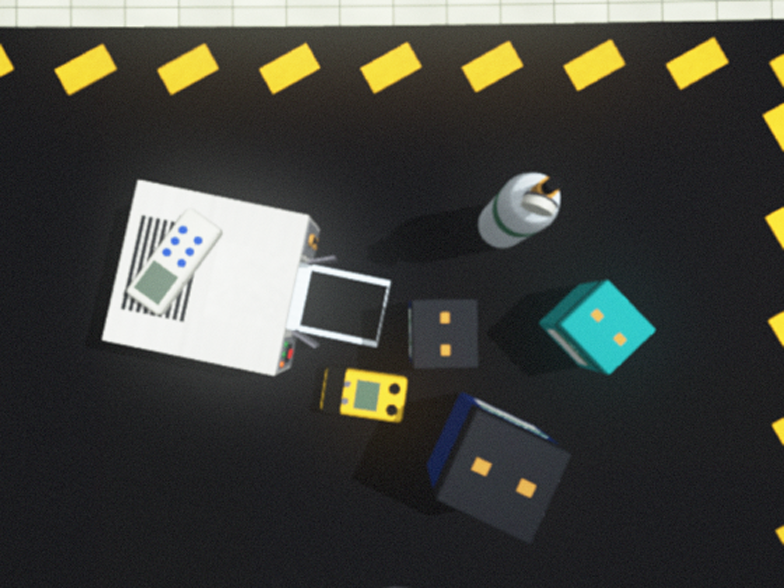

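Pack candidates in the top view (enlarged pixels) are big blue (503,467), small blue (445,333) and turquoise (600,325). The small blue one is meant: it isn't turquoise, it is the smaller of the other two, and its panel faces the sill. The unit's white housing is at about (210,275) and the sill's front edge runs (389,281) to (378,346). I'll confirm in a crop and measure.

```bash
python3 - <<'E'
from h import *
import pickle
cs=pickle.load(open("c0.pkl","rb"));c=cs["top"]
save(c,"crop0.png",(200,170,360,290),5)
im=c["image"];hsv=cv2.cvtColor(im,cv2.COLOR_RGB2HSV)
for n in cs:
    h=cv2.cvtColor(cs[n]["image"],cv2.COLOR_RGB2HSV)
    m=cv2.inRange(h,(10,90,150),(22,255,255)); k,l,st,ce=cv2.connectedComponentsWithStats(m)
    print(n,[(ce[i].round(2).tolist(),int(st[i,4]),onz(cs[n],[ce[i]],.11)[0].round(4).tolist()) for i in range(1,k) if 15<st[i,4]<300])
m=cv2.inRange(hsv,(0,0,150),(180,60,255)); m[:100]=0
m=cv2.morphologyEx(m,cv2.MORPH_OPEN,np.ones((13,13)));m=cv2.morphologyEx(m,cv2.MORPH_CLOSE,np.ones((25,25)))
C=max(cv2.findContours(m,0,2)[0],key=cv2.contourArea)
q=cv2.boxPoints(cv2.minAreaRect(C));print(q.round(1).tolist(),onz(c,q,.118).round(4).tolist())
# sill
m=cv2.inRange(hsv,(0,0,130),(180,80,255))[180:260,212:290]
n,l,st,ce=cv2.connectedComponentsWithStats(m);print(st.tolist())
for f in(0.9,):
    g=cv2.cvtColor(im,cv2.COLOR_RGB2GRAY)
    for y in range(198,250,6): print(y,g[y,205:300:1].tolist()[58:80])
# bottle, big pack, detector
y=cv2.inRange(hsv,(22,120,120),(35,255,255));y[:100]=0;y[:,500:]=0
C=max(cv2.findContours(y,0,2)[0],key=cv2.contourArea);q=cv2.boxPoints(cv2.minAreaRect(C));print("det",onz(c,q,.028).round(3).tolist())
print("bottle base approx",onz(cs["scene"],[[255/1.4,392/1.4]],0), onz(c,[[497/1.4,233/1.4]],.0))
print("big top",onz(c,np.array([[468,400],[570,455],[530,542],[437,500]])/1.4,.15).round(3).tolist())
E
```

```text
scene [([209.11, 92.36], 44, [0.2566, -0.1822, 0.11]), ([233.41, 100.53], 51, [0.2853, -0.121, 0.11]), ([126.12, 163.25], 24, [0.5044, -0.3078, 0.11]), ([244.39, 164.03], 31, [0.4921, -0.0718, 0.11]), ([136.19, 175.42], 26, [0.5367, -0.2778, 0.11]), ([241.89, 179.7], 37, [0.5351, -0.0716, 0.11]), ([157.77, 191.45], 210, [0.5756, -0.2252, 0.11]), ([338.87, 242.61], 23, [0.6713, 0.1089, 0.11]), ([336.7, 254.57], 23, [0.696, 0.1047, 0.11])]
top [([197.5, 41.72], 18, [0.8918, 0.1576, 0.11]), ([386.67, 130.33], 27, [0.7174, -0.2037, 0.11]), ([394.25, 138.35], 20, [0.7019, -0.2179, 0.11]), ([222.47, 171.82], 34, [0.6405, 0.1109, 0.11]), ([317.11, 226.5], 54, [0.5346, -0.0688, 0.11]), ([426.18, 224.82], 34, [0.5362, -0.2757, 0.11]), ([442.29, 241.83], 35, [0.5038, -0.3053, 0.11]), ([317.89, 249.5], 54, [0.4909, -0.0698, 0.11]), ([343.37, 332.87], 115, [0.3339, -0.116, 0.11]), ([375.42, 348.15], 122, [0.3053, -0.1757, 0.11])]
[[72.4000015258789, 242.5], [96.30000305175781, 127.30000305175781], [230.60000610351562, 155.1999969482422], [206.6999969482422, 270.3999938964844]] [[0.5085, 0.3913, 
[... 687 characters left out ...]
, 33, 33, 32, 27, 35]
228 [43, 46, 38, 40, 41, 38, 37, 43, 81, 115, 90, 47, 34, 35, 36, 31, 35, 33, 36, 37, 29, 34]
234 [42, 43, 44, 38, 40, 40, 55, 104, 111, 71, 46, 35, 34, 33, 38, 36, 35, 35, 29, 32, 31, 35]
240 [36, 37, 36, 38, 38, 61, 121, 105, 62, 34, 36, 38, 38, 36, 36, 34, 31, 36, 28, 30, 32, 32]
246 [155, 160, 173, 181, 190, 183, 123, 57, 35, 33, 36, 32, 37, 39, 35, 32, 28, 37, 33, 33, 34, 32]
det [[0.39, 0.083, 0.028], [0.46, 0.072, 0.028], [0.446, -0.022, 0.028], [0.376, -0.012, 0.028]]
bottle base approx [[ 0.69609998 -0.1719521   0.        ]] [[ 0.66479768 -0.16466296  0.        ]]
big top [[0.429, -0.094, 0.15], [0.359, -0.223, 0.15], [0.25, -0.17, 0.15], [0.303, -0.053, 0.15]]
```

View pics/crop0.png

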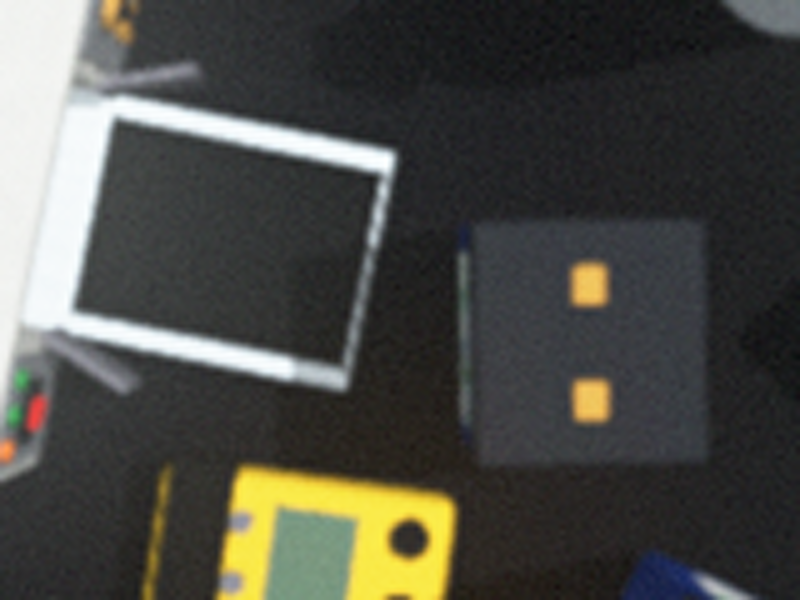

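The crop shows the small blue box with two brass strips (crop pixels 590,285 and 592,400). Its white and green panel is on the left, facing the sill, so it's the right pack. The sill's front corners are at crop (396,152) and (347,388).

```bash
python3 - <<'E'
from h import *
import pickle
cs=pickle.load(open("c0.pkl","rb"));c=cs["top"];c2=cs["scene"]
a=onz(c,[[200+396/5,170+152/5],[200+347/5,170+388/5]],.01)
print("sill top cam",a, np.linalg.norm(a[0]-a[1]))
b=onz(c2,np.array([[393,337],[410,283]])/1.4,.01);print("scene",b)
t=onz(c,np.array([[137,180],[309,214],[275,375],[103,340]])/1.4,.118);print("housing",t)
d=(t[0]-t[1]+t[3]-t[2]);n=a[1]-a[0]
print("yaws",np.degrees(np.arctan2(d[1],d[0])),np.degrees(np.arctan2(n[1],n[0]))-90+180, np.linalg.norm(t[0]-t[1]),np.linalg.norm(t[1]-t[2]))
E
```

```text
sill top cam [[0.59087246 0.00247111 0.01      ]
 [0.48895022 0.02447517 0.01      ]] 0.10427043008409888
scene [[0.59986267 0.00692811 0.01      ]
 [0.49731001 0.02651261 0.01      ]]
housing [[0.72316449 0.34478271 0.118     ]
 [0.67549669 0.112965   0.118     ]
 [0.45894694 0.15935    0.118     ]
 [0.50781341 0.38907946 0.118     ]]
yaws 78.18667354466288 257.8173514314876 0.2366678468235197 0.22146187309110527
```

Call:
send_rows(plan=[[[6,0,0,0,8.4],[6,0,0,0,8.4],[6,0,0,0,8.4],[6,0,0,0,8.4],[6,0,0,0,8.4],[6,0,0,0,8.4],[6,0,0,0,8.4],[6,0,0,0,8.4],[6,0,0,0,8.5]]])

```text
time_s: 1.0
ee_pos: [0.2324, 0.4705, 0.2558]
ee_rot: [[0.214, 0.977, -0.0], [0.977, -0.214, -0.001], [-0.001, -0.0, -1.0]]
ft_force: [0.7, -0.8, 0.6]
finger_gap: 0.0597
grasp_force: 0.0
```

Call:
send_rows(plan=[[[6,-3.4,2.4,0,0],[6,-3.4,2.4,0,0],[6,-3.4,2.4,0,0],[6,-3.4,2.4,0,0],[6,-3.4,2.4,0,0],[6,-3.4,2.4,0,0],[6,-3.4,2.4,0,0],[6,-3.4,2.4,0,0],[6,-3.4,2.4,0,0],[6,-3.4,2.4,0,0]]])

```text
time_s: 2.0
ee_pos: [0.3968, 0.0866, 0.2561]
ee_rot: [[0.208, 0.978, -0.0], [0.978, -0.208, 0.0], [0.0, -0.0, -1.0]]
ft_force: [0.8, -0.4, -0.5]
finger_gap: 0.0602
grasp_force: 0.0
```

Call:
send_rows(plan=[[[6,-3.5,2.4,0,0],[6,-3.5,2.4,0,0],[6,-3.5,2.4,0,0],[6,-3.5,2.4,0,0],[6,-3.5,2.4,0,0],[6,-3.5,2.4,0,0],[6,0,0,3,0],[6,0,0,3,0],[6,0,0,3,0]]])

```text
time_s: 2.9
ee_pos: [0.4937, -0.1476, 0.1648]
ee_rot: [[0.209, 0.978, -0.001], [0.978, -0.209, 0.0], [0.0, -0.001, -1.0]]
ft_force: [0.2, 0.2, -0.3]
finger_gap: 0.0602
grasp_force: 0.0
```

```bash
python3 - <<'E'
from h import *
s=r.read_state();print(s["ee_pos"],s["ft_force"],s["time_s"])
c=r.capture("scene");save(c,"s1.png",(100,0,420,240),2.4)
E
```

```text
[ 0.49369731 -0.14761837  0.16477931] [ 0.15865671  0.15302841 -0.29066316] 2.9
```

View pics/s1.png

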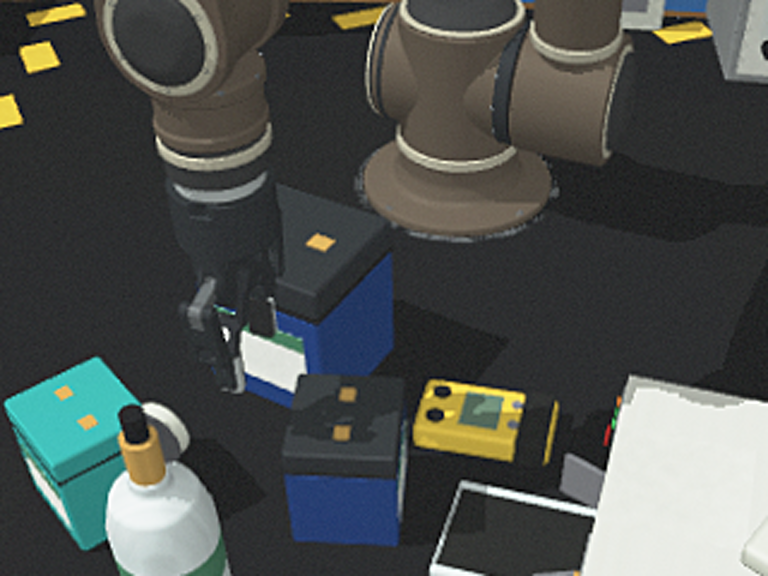

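The gripper (crop 230,330) is above and behind the small pack and clear of the bottle and the big pack. Next I lower it and start pushing.

Call:
send_rows(plan=[[[6,0,0,3.2,0],[6,0,0,3.2,0],[6,0,0,3,0],[6,0.5,0,0,0],[6,0.5,0,0,0],[6,0.5,0,0,0]]])

```text
time_s: 3.55
ee_pos: [0.4981, -0.1324, 0.0743]
ee_rot: [[0.208, 0.978, 0.002], [0.978, -0.208, -0.001], [-0.001, 0.002, -1.0]]
ft_force: [-2.1, -2.2, -1.1]
finger_gap: 0.0599
grasp_force: 0.0
```

Call:
send_rows(plan=[[[6,0.5,0.05,0,0],[6,0.5,0.05,0,0],[6,0.5,0.05,0,0],[6,0.5,0.05,0,0]]])

```text
time_s: 3.95
ee_pos: [0.5033, -0.113, 0.0728]
ee_rot: [[0.208, 0.978, 0.0], [0.978, -0.208, -0.0], [-0.0, 0.001, -1.0]]
ft_force: [-3.3, -3.6, 1.3]
finger_gap: 0.0597
grasp_force: 0.0
```

Call:
send_rows(plan=[[[6,0.4,0.15,0,0],[6,0.4,0.15,0,0],[6,0.4,0.15,0,0],[6,0.4,0.15,0,0],[6,0.3,0.1,0,0]]])

```text
time_s: 4.45
ee_pos: [0.5141, -0.0958, 0.0722]
ee_rot: [[0.208, 0.978, -0.0], [0.978, -0.208, 0.0], [0.0, -0.0, -1.0]]
ft_force: [-3.5, -1.8, 2.2]
finger_gap: 0.06
grasp_force: 0.0
```

```bash
cat >> h.py <<'E'
O=np.array([.541,.0138]);A=np.radians(78);UX=np.array([np.cos(A),np.sin(A)]);UY=np.array([-UX[1],UX[0]])
def unit(p): d=np.array(p)[:2]-O; return np.array([d@UX,d@UY]).round(4)
def strips(n,z=.11):
    c=r.capture(n);h=cv2.cvtColor(c["image"],cv2.COLOR_RGB2HSV)
    m=cv2.inRange(h,(10,90,110),(22,255,255)); k,l,st,ce=cv2.connectedComponentsWithStats(m)
    for i in range(1,k):
        if 12<st[i,4]<300:
            p=onz(c,[ce[i]],z)[0]; u=unit(p)
            if -.16<u[0]<.1 and abs(u[1])<.09: print(n,ce[i].round(1),st[i,4],u)
    return c
E
python3 - <<'E'
from h import *
c=strips("top");strips("scene");save(c,"t2.png",(180,150,380,300),4)
s=r.read_state();print(unit(s["ee_pos"]),s["ee_pos"][2],s["ft_force"],s["time_s"])
E
```

```text
top [304.1 214.5] 68 [-0.0534 -0.0284]
top [300.3 237.4] 53 [-0.055   0.0158]
scene [260.3 173.4] 38 [-0.0561  0.0138]
scene [253.7 189.4] 48 [-0.0554 -0.03  ]
[-0.1124  0.0034] 0.07220319839674966 [-1.39498736  0.34903362  0.65119937] 4.55
```

View pics/t2.png

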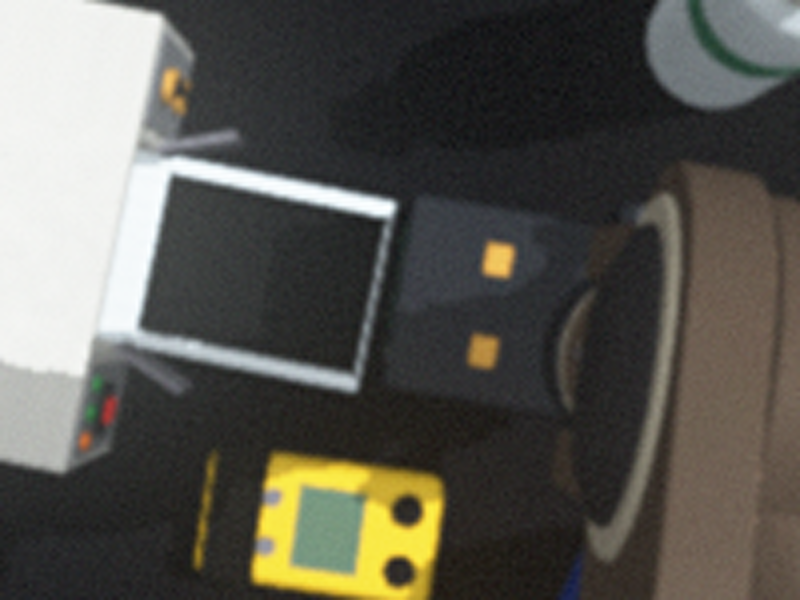

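The pack (strips at crop 498,260 and 484,352) is square and about 10 mm short of the sill. It sits 7 mm too far to -y, so I bring it forward with some lateral correction.

Call:
send_rows(plan=[[[6,0.15,-0.12,0,0],[6,0.15,-0.12,0,0],[6,0.15,-0.12,0,0],[6,0.15,-0.12,0,0],[6,0.15,-0.12,0,0],[6,0.1,-0.1,0,0]]])

```text
time_s: 5.15
ee_pos: [0.5088, -0.0863, 0.0724]
ee_rot: [[0.208, 0.978, 0.0], [0.978, -0.208, -0.0], [-0.0, 0.0, -1.0]]
ft_force: [0.4, -3.2, -0.6]
finger_gap: 0.0597
grasp_force: 0.0
```

```bash
python3 - <<'E'
from h import *
c=strips("top");strips("scene")
s=r.read_state();print(unit(s["ee_pos"]),s["ee_pos"][2],s["ft_force"],s["time_s"])
E
```

```text
top [300.  215.2] 67 [-0.046  -0.0256]
top [295.8 237.9] 54 [-0.0468  0.0184]
scene [264.6 172.9] 38 [-0.0486  0.0172]
scene [258.  189.1] 47 [-0.048 -0.027]
[-0.1045  0.0109] 0.07229617959517463 [-0.95524872 -1.45126087 -0.05832066] 5.25
```

Call:
send_rows(plan=[[[6,0.1,0,0,0],[6,0.1,0,0,0],[6,0.1,-0.05,0,0]]])

```text
time_s: 5.55
ee_pos: [0.5092, -0.0839, 0.0727]
ee_rot: [[0.208, 0.978, 0.0], [0.978, -0.208, -0.002], [-0.001, 0.001, -1.0]]
ft_force: [-1.8, -7.3, 4.7]
finger_gap: 0.0601
grasp_force: 0.0
```

Call:
send_rows(plan=[[[6,0.05,0,0,0],[6,0.05,0,0,0]]])

```text
time_s: 5.75
ee_pos: [0.5093, -0.0833, 0.0729]
ee_rot: [[0.209, 0.978, 0.0], [0.978, -0.209, -0.002], [-0.002, 0.001, -1.0]]
ft_force: [-2.1, -8.3, 6.3]
finger_gap: 0.0601
grasp_force: 0.0
```

Call:
send_rows(plan=[[[6,-0.4,0,0,0],[6,-0.8,0.4,0,0],[6,0,0.5,-2.3,0],[6,0,0.3,-2.3,0],[6,0.5,0,0,0],[6,0.4,0,0,0]]])

```text
time_s: 6.35
ee_pos: [0.5207, -0.0875, 0.1183]
ee_rot: [[0.208, 0.978, 0.001], [0.978, -0.208, 0.001], [0.001, 0.001, -1.0]]
ft_force: [0.6, 0.6, -0.5]
finger_gap: 0.0603
grasp_force: 0.0
```

```bash
python3 - <<'E'
from h import *
c=strips("top");strips("scene")
s=r.read_state();print(unit(s["ee_pos"]),s["ee_pos"][2],s["ft_force"],s["time_s"])
E
```

```text
top [299.1 215.1] 54 [-0.0442 -0.0254]
top [294.9 237.7] 52 [-0.0449  0.0184]
scene [265.5 173.1] 39 [-0.0467  0.0171]
scene [259.  189.2] 44 [-0.0462 -0.0267]
[-0.1031 -0.0002] 0.11718946600242675 [-0.9968029   0.55212318  0.08435919] 6.45
```

Call:
send_rows(plan=[[[6,0.3,0,0,0],[6,0.4,0,-0.1,0],[6,0.5,0,-0.3,0],[6,0.6,0,-0.45,0]]])

```text
time_s: 6.85
ee_pos: [0.523, -0.0717, 0.1269]
ee_rot: [[0.209, 0.978, -0.002], [0.978, -0.209, -0.005], [-0.005, -0.001, -1.0]]
ft_force: [-4.4, -7.3, 6.1]
finger_gap: 0.0603
grasp_force: 4.4
```

Call:
send_rows(plan=[[[6,0.6,0,-0.45,0],[6,0.6,0,-0.4,0],[6,0.65,0,-0.35,0],[6,0.7,0,-0.3,0]]])

```text
time_s: 7.25
ee_pos: [0.529, -0.0458, 0.1422]
ee_rot: [[0.208, 0.978, -0.0], [0.978, -0.208, -0.002], [-0.002, 0.0, -1.0]]
ft_force: [-2.4, -4.7, 6.8]
finger_gap: 0.0602
grasp_force: 3.2
```

```bash
python3 - <<'E'
from h import *
c=r.capture("scene");save(c,"s3.png",(160,100,400,280),3.2)
s=r.read_state();print(unit(s["ee_pos"]),s["ee_pos"][2],s["ft_force"],s["time_s"])
E
```

```text
[-0.0597 -0.0009] 0.14263502013849036 [-2.25751799 -1.83838252  2.73531251] 7.3
```

View pics/s3.png

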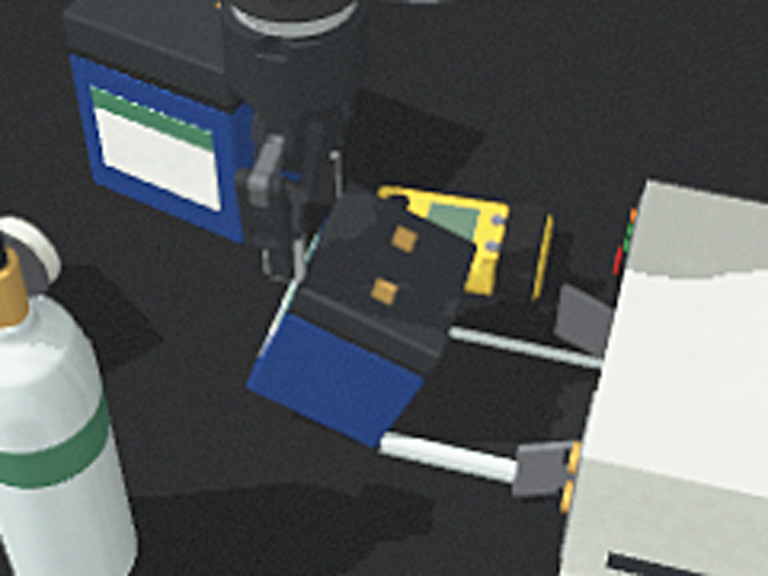

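The pack is tilted about 22° over the sill edge (foot corner at crop 380,440) and square, with the fingers at its upper rear. I keep going along the arc.

Call:
send_rows(plan=[[[6,0.6,0,-0.3,0],[6,0.6,0,-0.25,0],[6,0.6,0,-0.2,0],[6,0.6,0,-0.15,0],[6,0.6,0,-0.1,0],[6,0.6,0,-0.05,0]]])

```text
time_s: 7.9
ee_pos: [0.5369, -0.0093, 0.1523]
ee_rot: [[0.207, 0.978, -0.0], [0.978, -0.207, 0.0], [0.0, -0.0, -1.0]]
ft_force: [0.1, -1.0, -0.2]
finger_gap: 0.0602
grasp_force: 0.4
```

Call:
send_rows(plan=[[[6,0.5,0,0,0],[6,0.5,0,0,0],[6,0.4,0,0,0],[6,0.4,0,0,0]]])

```text
time_s: 8.3
ee_pos: [0.5406, 0.008, 0.1522]
ee_rot: [[0.208, 0.978, -0.0], [0.978, -0.208, 0.0], [0.0, -0.0, -1.0]]
ft_force: [-0.5, -0.2, 0.1]
finger_gap: 0.0601
grasp_force: 0.2
```

Call:
send_rows(plan=[[[6,0.3,0,0,0],[6,0.3,0,0,0],[6,0.3,0,0,0],[6,0.3,0,0,0]]])

```text
time_s: 8.7
ee_pos: [0.5431, 0.0196, 0.1523]
ee_rot: [[0.208, 0.978, 0.0], [0.978, -0.208, 0.0], [0.0, 0.0, -1.0]]
ft_force: [-0.0, -0.3, -0.6]
finger_gap: 0.06
grasp_force: 0.1
```

```bash
python3 - <<'E'
from h import *
c=r.capture("scene");save(c,"s4.png",(160,100,400,280),3.2)
s=r.read_state();print(unit(s["ee_pos"]),s["ee_pos"][2],s["ft_force"],s["time_s"])
E
```

```text
[ 0.0064 -0.0008] 0.15227090128292797 [0.18523059 0.48643647 1.20360812] 8.75
```

View pics/s4.png

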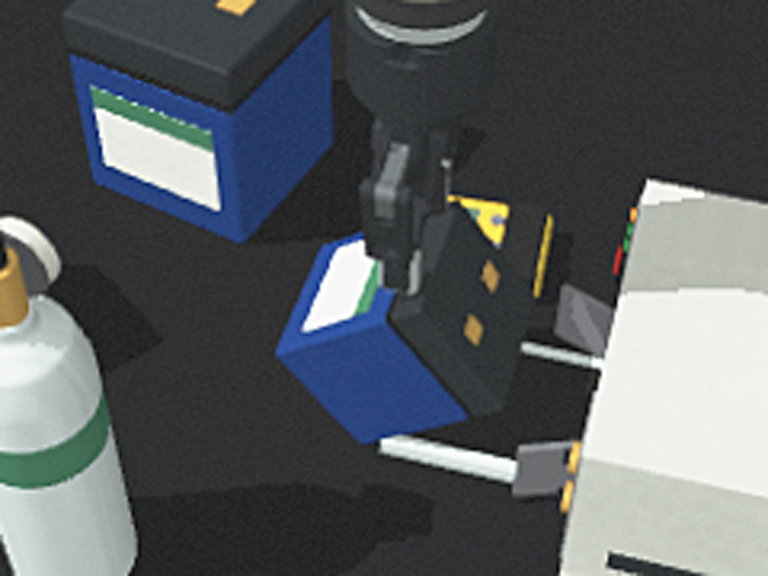

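The pack is tilted about 50° and near balance (pivot corner at crop 370,440).

Call:
send_rows(plan=[[[6,0.25,0,0,0],[6,0.25,0,0,0],[6,0.25,0,0,0],[6,0.25,0,0,0],[6,0.2,0,0,0],[6,0.2,0,0,0],[6,0.2,0,0,0],[6,0.2,0,0,0]]])

```text
time_s: 9.55
ee_pos: [0.5468, 0.0371, 0.1523]
ee_rot: [[0.208, 0.978, -0.0], [0.978, -0.208, 0.0], [-0.0, -0.0, -1.0]]
ft_force: [-0.1, -0.5, 0.0]
finger_gap: 0.0601
grasp_force: 0.0
```

```bash
python3 - <<'E'
from h import *
c=r.capture("scene");save(c,"s5.png",(160,100,400,280),3.2)
s=r.read_state();print(unit(s["ee_pos"]),s["ee_pos"][2],s["ft_force"],s["time_s"])
E
```

```text
[ 0.0243 -0.0008] 0.15229541350919726 [ 0.58609864 -0.4603419  -0.31079627] 9.6
```

View pics/s5.png

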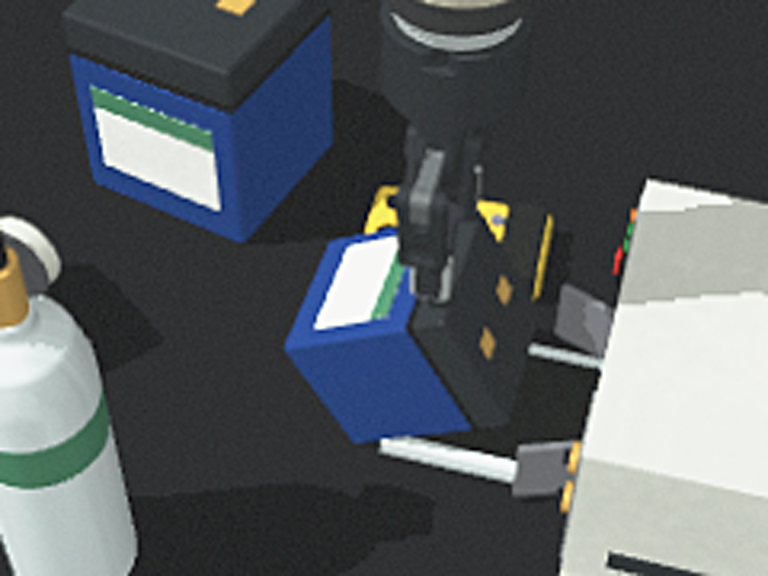

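The pack is at about 57° and the tip is still behind its top edge (crop 430,300). I continue slowly, following the edge slightly downward.

Call:
send_rows(plan=[[[6,0.2,0,0.05,0],[6,0.2,0,0.05,0],[6,0.2,0,0.1,0],[6,0.2,0,0.1,0],[6,0.2,0,0.1,0],[6,0,0,0,0],[6,0,0,0,0]]])

```text
time_s: 10.3
ee_pos: [0.5488, 0.0468, 0.1482]
ee_rot: [[0.208, 0.978, -0.0], [0.978, -0.208, -0.0], [-0.0, -0.0, -1.0]]
ft_force: [0.1, 0.4, -0.1]
finger_gap: 0.0601
grasp_force: 0.0
```

```bash
python3 - <<'E'
from h import *
c=r.capture("scene");save(c,"s6.png",(160,100,400,280),3.2)
s=r.read_state();print(unit(s["ee_pos"]),s["ee_pos"][2],s["ft_force"],s["time_s"])
E
```

```text
[ 0.0338 -0.0008] 0.14824593195799085 [-0.57277763 -0.08629145 -0.37667749] 10.35
```

View pics/s6.png

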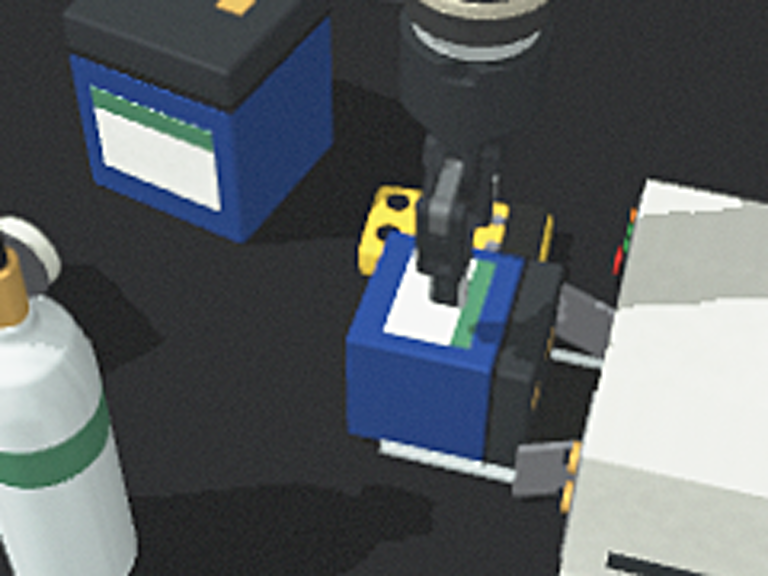

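The pack now lies flat on the sill, top towards the bay, with rear upper corners near crop (348,342) and (387,237). I retreat up and behind it, then measure.

Call:
send_rows(plan=[[[6,0,0,-2,0],[6,-1,0,-2,0],[6,-3,0,0,0],[6,-3.5,0,0,0],[6,-3.5,0,0,0]]])

```text
time_s: 10.85
ee_pos: [0.5258, -0.0618, 0.1886]
ee_rot: [[0.207, 0.978, 0.001], [0.978, -0.207, -0.0], [-0.0, 0.001, -1.0]]
ft_force: [0.8, 0.6, 0.6]
finger_gap: 0.0598
grasp_force: 0.0
```

```bash
python3 - <<'E'
from h import *
s=r.read_state();print(unit(s["ee_pos"]),s["ee_pos"][2],s["ft_force"],s["time_s"])
for n in("scene","top"):
    c=r.capture(n);h=cv2.cvtColor(c["image"],cv2.COLOR_RGB2HSV)
    for nm,m in(("blue",cv2.inRange(h,(105,120,50),(125,255,255))),("green",cv2.inRange(h,(60,60,40),(90,255,255)))):
        k,l,st,ce=cv2.connectedComponentsWithStats(m)
        for i in range(1,k):
            u=unit(onz(c,[ce[i]],.1)[0])
            if st[i,4]>15 and -.1<u[0]<.15 and abs(u[1])<.09:
                q=cv2.boxPoints(cv2.minAreaRect(np.argwhere(l==i)[:,::-1].astype(np.float32)))
                print(n,nm,st[i,4],u,[unit(p).tolist() for p in onz(c,q,.1)])
E
```

```text
[-0.0771 -0.0009] 0.18860770875942384 [0.77131049 0.63488191 0.5717444 ] 10.85
scene blue 2128 [ 0.0256 -0.0567] [[-0.013, -0.1177], [-0.0335, 0.0417], [0.0633, 0.0401], [0.0722, -0.1164]]
scene green 17 [0.1214 0.0745] [[0.1202, 0.0617], [0.1196, 0.0872], [0.1227, 0.0872], [0.1232, 0.0617]]
scene green 156 [ 0.042  -0.0062] [[0.0367, -0.0393], [0.0371, 0.0299], [0.0476, 0.0282], [0.0467, -0.0407]]
top blue 1130 [ 0.0199 -0.0061] [[0.0654, 0.0432], [0.0651, -0.0524], [-0.0216, -0.0519], [-0.021, 0.0437]]
top green 185 [ 0.0441 -0.0038] [[0.0494, 0.0302], [0.0491, -0.0381], [0.039, -0.038], [0.0393, 0.0302]]
```

Call:
send_rows(plan=[[[6,0,0.2,-0.2,0],[6,0,0,3.5,0],[6,0,0,3.7,0],[6,0,0,3.8,0],[6,1.5,0,0,0],[6,1.5,0,0,0],[6,0.6,0,0,0]]])

```text
time_s: 11.65
ee_pos: [0.5373, -0.0238, 0.0825]
ee_rot: [[0.205, 0.979, 0.003], [0.979, -0.205, 0.0], [0.001, 0.003, -1.0]]
ft_force: [0.2, -0.6, 1.3]
finger_gap: 0.0597
grasp_force: 0.0
```

Call:
send_rows(plan=[[[6,0.5,0,0,0],[6,0.5,0,0,0],[6,0.5,-0.1,0,0],[6,0.5,-0.1,0,0],[6,0.5,-0.1,0,0],[6,0.5,-0.1,0,0],[6,0.5,0,0,0],[6,0.5,0,0,0]]])

```text
time_s: 12.45
ee_pos: [0.5401, 0.0133, 0.0812]
ee_rot: [[0.209, 0.978, 0.001], [0.978, -0.209, -0.002], [-0.001, 0.001, -1.0]]
ft_force: [-1.2, -6.3, 4.9]
finger_gap: 0.0604
grasp_force: 3.0
```

```bash
python3 - <<'E'
from h import *
s=r.read_state();print(unit(s["ee_pos"]),s["ee_pos"][2],s["ft_force"],s["time_s"])
for n in("scene","top"):
    c=r.capture(n);h=cv2.cvtColor(c["image"],cv2.COLOR_RGB2HSV)
    for nm,m in(("green",cv2.inRange(h,(60,60,40),(90,255,255))),):
        k,l,st,ce=cv2.connectedComponentsWithStats(m)
        for i in range(1,k):
            u=unit(onz(c,[ce[i]],.1)[0])
            if st[i,4]>25 and -.1<u[0]<.15 and abs(u[1])<.09:
                q=cv2.boxPoints(cv2.minAreaRect(np.argwhere(l==i)[:,::-1].astype(np.float32)))
                print(n,nm,st[i,4],u,[unit(p).tolist() for p in onz(c,q,.1)])
E
```

```text
[-0.0007  0.0008] 0.08119984151049592 [-1.22696347 -6.27484178  4.91869992] 12.45
scene green 156 [ 0.0729 -0.0018] [[0.0677, -0.0349], [0.0674, 0.0346], [0.0783, 0.0334], [0.078, -0.0358]]
```

Call:
send_rows(plan=[[[6,0.4,0,0,0],[6,0.4,0,0,0],[6,0.4,0,0,0],[6,0.4,0,0,0],[6,0.4,0,0,0]]])

```text
time_s: 13.05
ee_pos: [0.5442, 0.0327, 0.0811]
ee_rot: [[0.209, 0.978, 0.001], [0.978, -0.209, -0.002], [-0.001, 0.001, -1.0]]
ft_force: [-0.8, -6.1, 6.5]
finger_gap: 0.06
grasp_force: 3.5
```

Call:
send_rows(plan=[[[6,0.4,0,0,0],[6,0.4,0,0,0],[6,0.4,0,0,0],[6,0.4,0,0,0],[6,0.4,0,0,0],[6,0.4,0,0,0],[6,0.4,0,0,0]]])

```text
time_s: 13.75
ee_pos: [0.5499, 0.06, 0.0811]
ee_rot: [[0.209, 0.978, 0.001], [0.978, -0.209, -0.002], [-0.001, 0.001, -1.0]]
ft_force: [-1.1, -6.7, 6.5]
finger_gap: 0.0596
grasp_force: 3.6
```

Call:
send_rows(plan=[[[6,0.2,0,0,0],[6,0.2,0,0,0],[6,0.1,0,0,0]]])

```text
time_s: 14.05
ee_pos: [0.551, 0.0649, 0.0811]
ee_rot: [[0.208, 0.978, 0.001], [0.978, -0.208, -0.002], [-0.001, 0.001, -1.0]]
ft_force: [-2.0, -6.7, 7.5]
finger_gap: 0.06
grasp_force: 3.6
```

Call:
send_rows(plan=[[[6,0.2,0,0,0],[6,0.2,0,0,0],[6,0.2,0,0,0],[6,0.1,0,0,0]]])

```text
time_s: 14.45
ee_pos: [0.5524, 0.0718, 0.081]
ee_rot: [[0.209, 0.978, 0.001], [0.978, -0.209, -0.001], [-0.001, 0.001, -1.0]]
ft_force: [-1.4, -6.0, 6.5]
finger_gap: 0.06
grasp_force: 3.6
```

Call:
send_rows(plan=[[[6,0.1,0,0,0],[6,0.1,0,0,0],[6,0.1,0,0,0]]])

```text
time_s: 14.75
ee_pos: [0.553, 0.0746, 0.0811]
ee_rot: [[0.209, 0.978, 0.001], [0.978, -0.209, -0.002], [-0.001, 0.001, -1.0]]
ft_force: [-1.3, -6.8, 6.9]
finger_gap: 0.0598
grasp_force: 3.6
```

Call:
send_rows(plan=[[[6,0.1,0,0,0],[6,0.1,0,0,0],[6,0.1,0,0,0]]])

```text
time_s: 15.05
ee_pos: [0.5536, 0.0775, 0.0811]
ee_rot: [[0.209, 0.978, 0.001], [0.978, -0.209, -0.002], [-0.002, 0.001, -1.0]]
ft_force: [-2.3, -10.2, 8.8]
finger_gap: 0.0606
grasp_force: 5.6
```

Call:
send_rows(plan=[[[6,0.05,0,0,0],[6,0.05,0,0,0]]])

```text
time_s: 15.25
ee_pos: [0.5536, 0.0775, 0.0811]
ee_rot: [[0.209, 0.978, 0.0], [0.978, -0.209, -0.004], [-0.004, 0.001, -1.0]]
ft_force: [-3.2, -12.1, 8.5]
finger_gap: 0.0601
grasp_force: 6.2
```

Call:
send_rows(plan=[[[6,0.03,0,0,0],[6,0,0,0,0],[6,0,0,0,0],[6,0,0,0,0],[6,0,0,0,0],[6,0,0,0,0],[6,0,0,0,0]]])

```text
time_s: 15.95
ee_pos: [0.5536, 0.0775, 0.0811]
ee_rot: [[0.209, 0.978, 0.0], [0.978, -0.209, -0.004], [-0.004, 0.001, -1.0]]
ft_force: [-2.4, -11.3, 8.6]
finger_gap: 0.0597
grasp_force: 6.1
```

Call:
send_rows(plan=[[[6,-0.2,0,0,0],[6,-0.3,0,0,0],[6,-1,0,0,0],[6,-2,0,0,0],[6,-2,0,-1,0],[6,0,0,-2,0]]])

```text
time_s: 16.55
ee_pos: [0.5401, 0.0239, 0.1085]
ee_rot: [[0.21, 0.978, -0.005], [0.978, -0.21, -0.0], [-0.001, -0.005, -1.0]]
ft_force: [0.6, 0.4, 0.7]
finger_gap: 0.0602
grasp_force: 0.0
```

```bash
python3 - <<'E'
from h import *
s=r.read_state();print(unit(s["ee_pos"]),s["ee_pos"][2],s["ft_force"],s["time_s"])
c=r.capture("scene");save(c,"s7.png",(200,100,440,280),3.2)
c=r.capture("top");h=cv2.cvtColor(c["image"],cv2.COLOR_RGB2HSV)
m=cv2.inRange(h,(105,120,50),(125,255,255));k,l,st,ce=cv2.connectedComponentsWithStats(m)
for i in range(1,k):
    u=unit(onz(c,[ce[i]],.1)[0])
    if st[i,4]>15 and -.05<u[0]<.15 and abs(u[1])<.09:
        q=cv2.boxPoints(cv2.minAreaRect(np.argwhere(l==i)[:,::-1].astype(np.float32)))
        print(st[i,4],u,[unit(p).tolist() for p in onz(c,q,.1)])
E
```

```text
[0.0097 0.003 ] 0.10850707356344616 [0.6178981  0.43899752 0.7438614 ] 16.55
```

View pics/s7.png

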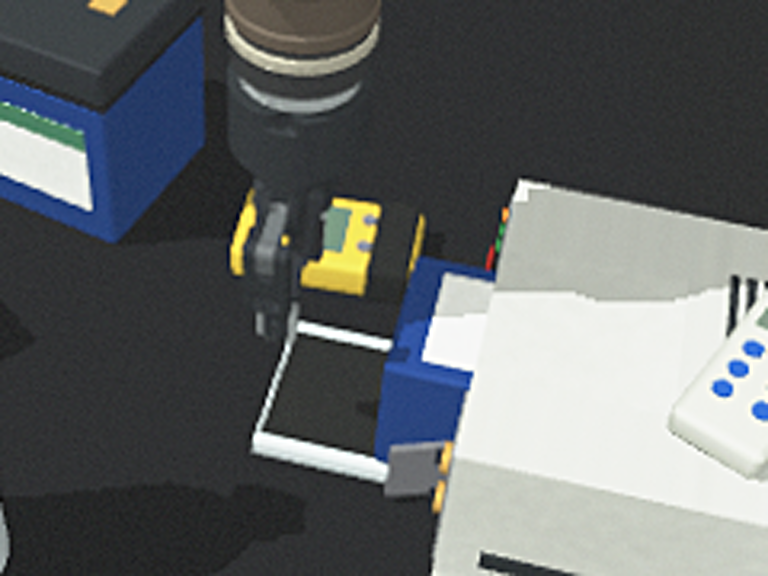

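The pack is in the bay with its rear upper edge from crop (415,258) to (385,362). It is straight and the gripper is clear. One check of the depth, then I hand in.

```bash
python3 - <<'E'
from h import *
c=r.capture("scene")
print([unit(p).tolist() for p in onz(c,np.array([[415,257],[385,362]])/3.2+[200,100],.1)])
print(r.sign_off())
E
```

```text
[[0.0752, 0.0419], [0.0751, -0.0441]]
the job is handed in; nothing more can be done
None
```

The battery pack is in the bay, straight and about 1 mm off centre by the last camera measurement. It was pressed against the contact block at about 12 N for over half a second, then released with the gripper clear. The job is handed in; the hand-in returned no verdict.

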